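# Load a bench slat under the sprung clips of the drilling jig

## Robot

A 7-joint arm with a two-finger parallel gripper is mounted at the origin on the work surface. World frame = base frame: x ahead of the robot, y to its left, z up, the work surface at z = 0. Lengths are in mm, angles in rad, forces in N, time in s.
With the tool pointing down it reaches from about 400 to 875 mm from the base axis. Payload 4.4 kg.
Tool frame: the origin (TCP) lies midway between the tips of the shut fingers; the grasp point (between the pads) lies ctrl.grip_depth behind it (ctrl.grip_depth is the distance from the TCP to the grasp point, in mm); y points along the fingers, x is the direction in which the jaws open and shut, and the axes are right-handed (so a half turn about y gives the same grasp; the last joint's range is limited). The gripper opens to 85 mm and grips with 20 to 120 N. Pads are 22 mm wide; open, the fingers measure 114 mm over their backs; the gripper's body (76 mm by 85 mm) begins 54 mm behind the grasp point. The pads swing forward as they close: fully open they stand 13 mm farther back than shut.
Start: joints at [-1.384, 0.628, 0.038, 1.517, -0.027, 0.996, -0.02], TCP at [162.55, 629.361, 231.313] pointing down, gripper open.
Joint ranges: [-3.06, 3.06], [-0.37, 2.12], [-1.25, 1.32], [0.18, 2.47], [-1.1, 4.24], [0.23, 1.98], [-2.94, 2.94]. Speed limits (rad/s): [2.57, 2.57, 3.14, 3.14, 3.14, 3.14, 3.14].

## Interface

Orientations are given as [roll, pitch, yaw] about the fixed x, y, z axes, in that order (R = Rz(yaw) Ry(pitch) Rx(roll)).
In Python, from cell import ctrl gives the robot as it stands. The module is installed in compiled form; this text tells all that it offers.
- The arm moves only by the tool play_rows, never from a script. Its argument "rows" is a list of rows, each a list of 3 entries, a list of its own where there are three numbers: the opening, from 0 (shut) to 1 (fully open), then the shift along the tool's x, y, z in cm, then the turn, a rotation vector about the tool's x, y, z in degrees. A call has exactly 8 rows; each row shifts and turns the commanded pose from where the row before left it, along the tool's axes as they then stand; what a row does not reach is not made up. A row lasts 1/10 s, in which the tool goes at most 50 mm and 8.59 degrees, less where a joint would pass 70% of its speed; a pose out of reach is approached as far as the arm can. A call with a gripper value outside its range is refused whole. The fingers move at their own pace and stop on an object; the grip force is fixed at half the most. Time passes only in rows, so rows that do not move let the fingers close, or fill a call up. It gives the time, the measured TCP pose, the force and the opening at its end, in the units of the state.
- ctrl.read_state(): the state, without advancing time (a new reading comes with each control period).
- ctrl.get_image(name): name is "scene" or "side" or "wrist"; returns a dict with "img" (400x640x3 uint8, red, green, blue), "fx", "fy", "cx", "cy" (pixels), "extrinsics" (4x4, takes a point from camera to world coordinates). Camera axes: x right, y up, looking along -z (the intrinsics and any distortion apply to the point x, -y, -z); pixel columns grow to the right and rows downward; lengths in mm; the calibration is good to about 2 mm. The wrist camera is an equidistant fisheye: a pixel r from the principal point sees the ray r / f radians off the axis. A picture is of the moment at which its call begins. There is no depth.
- ctrl.finish_job(): hands the job in, once; it reports no verdict.
Trained networks look in a picture, given as the dict that the camera call returned (one of the last four; its "shot" number tells which), for a name from the list of things; names that differ only in an ending like _2 or _b are one class to them, and where a whole thing is asked for, a point or a joint stands for the part that bears it (a point fixed in the world has none). Each returns a list of dicts, best first, with "conf" (0 to 1); they miss things now and then, are a little off and sometimes report something else, mostly with a low value. They report only what shows in the picture. A call takes as long as a camera call. They do not tell look-alikes from the thing itself.
- ctrl.regions_of(picture, thing): "pixels" (400x640 bool, what is visible of it) and "centre" ([column, row] as shares, 0 to 1, of the picture: columns of its width, rows of its height, amid what is visible of it).
- ctrl.mark_of(picture, thing): "centre" ([column, row] as shares, 0 to 1, of the picture: columns of its width, rows of its height: a listed point, or the origin of a listed thing).
The state is a dict: "clock": time; "qpos": joint angles; "qd": joint speeds; "tau": joint torques, N m; "eef_pos": TCP position; "tool_rot": TCP orientation; "force": force on the tool from outside, world axes, zero at the start; "torque": the same for the moment, N m; "width": finger opening in mm.
Only numpy, scipy, OpenCV 4.12 (cv2) and the standard library are available. Lean on these libraries where they do the work, as an engineer would, in place of code of your own. Each camera call takes 0.05 s, during which the arm holds its last target.

## Task

Three wooden slats lie beside the drilling jig: take the one that has a wide groove cut across it near one end. Lay it flat on the jig's bed, groove up and grooved end towards the clips, and slide it straight under the two sprung steel clips until its end is home at the wooden stop and both clips have ridden up and snapped down into the groove. Let go of it there.

Things in the scene. Friction and masses are not known exactly. Their poses are not given: they have to be found in the camera images.
- slat_mid (a point): Centre (half-way up) of the wanted slat: loose pine strip, 200 mm long (x) x 48 wide (y) x 18 thick (z up), 90 g, flat on the table, +x end roughly away from the robot. A groove 38 mm wide, 6 mm deep crosses its top, 28 to 66 mm from the +x end. Two other slats of the same outside size lie near: one without groove, one grooved in the middle; room for fingers (50 mm from the centre) is free.
- jig_home (a point): Where slat_mid lies when the slat is home; x = level slide direction towards the stop, z up. Jig: fixed wooden board 340 x 130 x 18 mm, its top (bed) 9 mm below this point, from 190 mm before to 150 mm beyond it. Stop block (90 wide, 22 high) face 100 mm beyond. No side guides. Block and clips reach 35 mm above the bed. A slat centred 90 mm or more before this point lies clear of the clips.
- clip_left (a joint): Sprung steel clip, 12 mm wide, 13 mm to +y of the centre line, running from the stop block towards the open end. Nose 24 mm beyond jig_home, 23 above the bed, sloping 20 degrees down to a bead 56 mm beyond it, 11.5 above the bed; a slat pushed along the bed lifts it (both: up to about 12 N). Lift angle, rad: 0 at rest, 0.12 on the slat's top, about 0.01 snapped in the groove.
- clip_right (a joint): The same clip and lift angle, 13 mm to -y of the centre line.
There are look-alikes about, which are no part of the job. What is shaped like the part that bears slat_mid but blue or red is not meant.

How it is judged:
By the outcome, as a careful person would: the job done as asked, in the order asked, and still so for the second after the job is handed in, with the robot touching nothing.
It also fails if it takes over 42 s, if anything falls off the work surface, if the arm or the gripper's body presses on something with over 40 N, if the wrist force passes 120 N, or if a joint passes its speed limit or range.

## Working session

There is one attempt and no reset: what is moved stays moved. The work goes in short steps, Python scripts to look and compute and a tool call to move; the robot and the scene stay as the last step left them, time stands still between calls to the robot, and variables do not carry over. Pictures are saved under pics/ and viewed, and the job is handed in when it is done.

Besides the shell and the picture viewer there is one more tool, called after ">>>" as name([rows], argument=value, ...), one row to a line, values as JSON. play_rows: Moves the arm, as the interface text tells. Its arguments: {"type":"object","properties":{"rows":{"type":"array","items":{"type":"array"}}},"required":["rows"]}

```bash
mkdir -p pics; ls; cat > h.py <<'E'
import numpy as np, cv2
from scipy.spatial.transform import Rotation as R
from cell import ctrl
def ray(p,u,v):
    x=(u-p['cx'])/p['fx'];y=(v-p['cy'])/p['fy']
    if p.get('fish'):
        r=np.hypot(x,y); s=np.sin(r)/r if r>1e-9 else 1; d=np.array([x*s,-y*s,-np.cos(r)])
    else: d=np.array([x,-y,-1.])
    E=np.array(p['extrinsics']); return E[:3,3],E[:3,:3]@d
def onz(p,u,v,z):
    o,d=ray(p,u,v); return o+d*(z-o[2])/d[2]
def proj(p,P):
    E=np.array(p['extrinsics']); c=E[:3,:3].T@(np.array(P)-E[:3,3]); c=np.array([c[0],-c[1],-c[2]])
    if p.get('fish'):
        r=np.hypot(c[0],c[1]); th=np.arctan2(r,c[2]); q=c[:2]/max(r,1e-9)*th
    else: q=c[:2]/c[2]
    return np.array([p['cx']+p['fx']*q[0],p['cy']+p['fy']*q[1]])
def pic(n):
    p=ctrl.get_image(n); p['fish']=(n=='wrist'); return p
def save(p,f): cv2.imwrite('pics/'+f,np.ascontiguousarray(p['img'][:,:,::-1]))
E
cat > a.py <<'E'
from h import *
s=ctrl.read_state();print(s['clock'],s['eef_pos'],s['tool_rot'],s['width'],ctrl.grip_depth)
for n in ['scene','side','wrist']:
    p=pic(n);save(p,n+'0.png');print(n,[k for k in p if k!='img'],np.round(p['extrinsics'][:3][:,3] if hasattr(p['extrinsics'],'shape') else p['extrinsics'],1))
    for t in ['slat_mid','jig_home']:
        for m in ctrl.mark_of(p,t):
            u,v=m['centre'][0]*640,m['centre'][1]*400
            z=9 if t=='slat_mid' else 27
            print(t,round(m['conf'],2),round(u),round(v),np.round(onz(p,u,v,z),1))
    for t in ['slat_mid','clip_left']:
        for m in ctrl.regions_of(p,t): print('reg',t,round(m['conf'],2),np.round(np.array(m['centre'])*[640,400]),m['pixels'].sum())
E
python3 a.py
```

```text
pics
0.0 [162.36553107 628.74194491 230.40487801] [-1.570806    0.00188565  1.31802558] 85.37916641713306 18.700000000000003
scene ['fx', 'fy', 'cx', 'cy', 'extrinsics', 'shot', 'fish'] [1200.    88.4  896. ]
slat_mid 0.85 230 145 [ 233.4 -239.9    9. ]
slat_mid 0.77 420 166 [286.4 353.1   9. ]
slat_mid 0.67 283 208 [479.8 -41.5   9. ]
jig_home 0.64 357 232 [559.3 162.1  27. ]
reg slat_mid 0.98 [421. 168.] 959
reg slat_mid 0.91 [283. 212.] 1080
reg slat_mid 0.81 [227. 146.] 923
reg clip_left 0.43 [370. 256.] 162
side ['fx', 'fy', 'cx', 'cy', 'extrinsics', 'shot', 'fish'] [-272.9 -913.5  982.7]
slat_mid 0.84 314 289 [ 255.  -232.3    9. ]
slat_mid 0.7 332 215 [475.7 -49.7   9. ]
slat_mid 0.62 207 179 [296.2 359.1   9. ]
jig_home 0.91 311 165 [580.1 171.6  27. ]
reg slat_mid 0.84 [207. 176.] 730
reg slat_mid 0.71 [327. 213.] 1040
reg slat_mid 0.7 [314. 290.] 1534
reg slat_mid 0.41 [305. 176.] 2963
reg clip_left 0.39 [317. 155.] 37
wrist ['fx', 'fy', 'cx', 'cy', 'extrinsics', 'shot', 'fish'] [ 93.7 647.3 373.5]
slat_mid 0.58 158 291 [272.7 359.3   9. ]
reg slat_mid 0.69 [168. 263.] 1910
reg slat_mid 0.55 [ 52. 352.] 295
```

View pics/scene0.png

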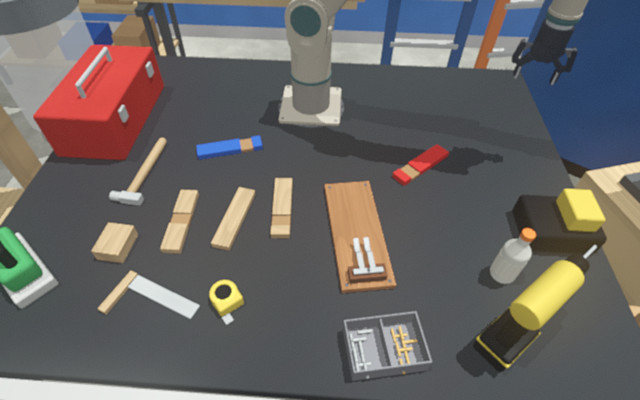

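View pics/side0.png

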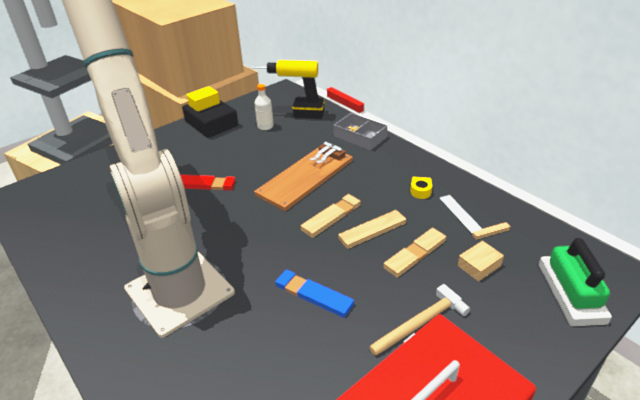

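View pics/wrist0.png

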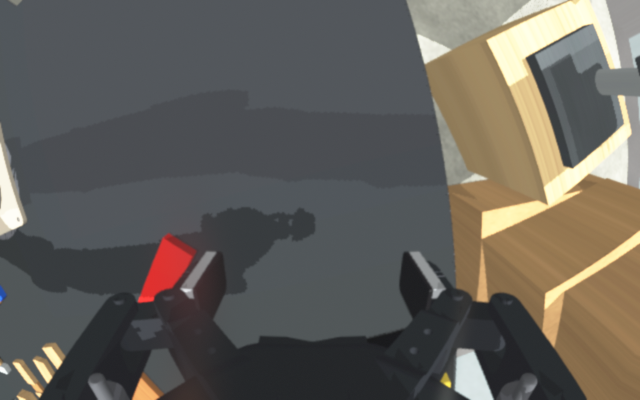

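The wanted slat is at scene (283,208) / side (331,214), with its groove near the end away from the robot. (233,218) is plain and (180,220) is grooved in the middle. The jig is at scene (360,235), with clips at (365,255). Next I'll measure the edges more closely.

```bash
cat > b.py <<'E'
from h import *
p=cv2.imread('pics/scene0.png'); q=cv2.imread('pics/side0.png')
cv2.imwrite('pics/sc_z.png',cv2.resize(p[165:305,255:415],None,fx=5,fy=5,interpolation=cv2.INTER_CUBIC)[:600,:800] if 0 else cv2.resize(p[170:300,250:410],(738,600),interpolation=cv2.INTER_CUBIC))
cv2.imwrite('pics/si_z.png',cv2.resize(q[130:250,240:400],(800,600),interpolation=cv2.INTER_CUBIC))
E
python3 b.py
```

```text
(no output)
```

View pics/sc_z.png

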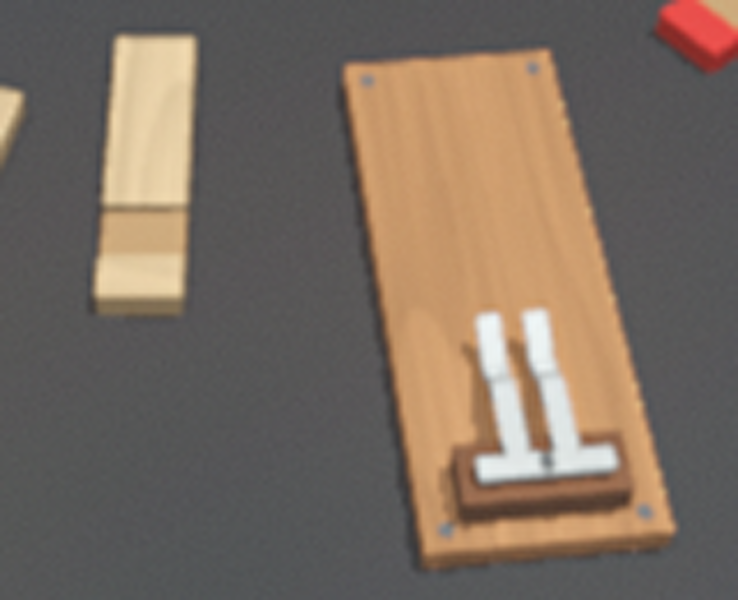

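View pics/si_z.png

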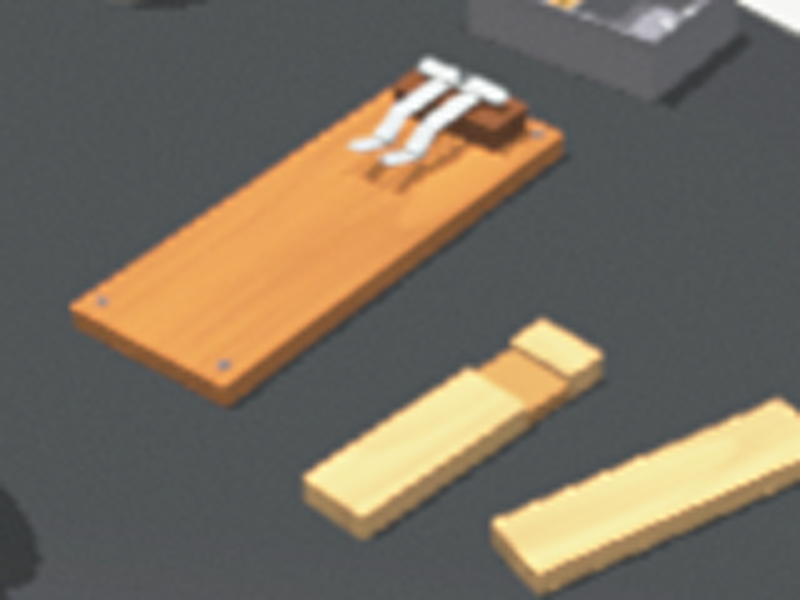

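```bash
cat > c.py <<'E'
from h import *
from scipy.optimize import least_squares
S=pic('scene');D=pic('side')
zs=lambda L:[(250+(x-.5)/4.6125,170+(y-.5)/4.615) for x,y in L]
zd=lambda L:[(240+x/5-.1,130+y/5-.1) for x,y in L]
# corners order: (-x,-y),(-x,+y),(+x,+y),(+x,-y) local; scene: camera faces robot -> left = -y world
sl=dict(L=200,W=48,s=dict(zip(range(4),zs([(115,36),(197,36),(185,298),(95,297)]))),
        d={1:zd([(305,483)])[0],0:zd([(365,520)])[0],2:zd([(545,318)])[0],3:zd([(603,354)])[0]},z=18)
jg=dict(L=340,W=130,s=dict(zip(range(4),zs([(345,65),(550,51),(676,532),(422,556)]))),
        d={1:zd([(72,310)])[0],0:zd([(230,385)])[0],3:zd([(563,138)])[0]},z=18)
for nm,o,x0 in (('slat',sl,(478,-45,0)),('jig',jg,(560,165,.1))):
  for use in ('sd','s','d'):
    def f(x,full=False):
        c,s=np.cos(x[2]),np.sin(x[2]); r=[]
        for k,(a,b) in enumerate([(-1,-1),(-1,1),(1,1),(1,-1)]):
            a*=o['L']/2;b*=o['W']/2
            P=[x[0]+c*a-s*b,x[1]+s*a+c*b,o['z']]
            if 's' in use and k in o['s']: r+=list(proj(S,P)-o['s'][k])
            if 'd' in use and k in o['d']: r+=list(proj(D,P)-o['d'][k])
        return np.array(r)
    q=least_squares(f,x0); x=q.x
    print(nm,use,np.round(x[:2],1),'yaw deg',round(np.degrees(x[2]),2),'rms px',round(np.sqrt(np.mean(q.fun**2)),2))
    if nm=='jig': print('   home',np.round([x[0]+20*np.cos(x[2]),x[1]+20*np.sin(x[2])],1))
E
python3 c.py
```

```text
slat sd [475.6 -46. ] yaw deg 4.37 rms px 0.82
slat s [475.1 -43.7] yaw deg 4.08 rms px 0.51
slat d [474.8 -50.1] yaw deg 4.51 rms px 0.36
jig sd [546.9 160.7] yaw deg 10.06 rms px 0.77
   home [566.6 164.2]
jig s [546.3 162.2] yaw deg 9.71 rms px 0.19
   home [566.1 165.6]
jig d [545.4 155.8] yaw deg 10.44 rms px 0.56
   home [565.  159.4]
```

```bash
cat > plan.py <<'E'
from h import *
import sys,json
# usage: plan.py x y z yawdeg n
x,y,z,yaw=map(float,sys.argv[1:5]);n=int(sys.argv[5])
s=ctrl.read_state();p=np.array(s['eef_pos']);r=R.from_euler('xyz',s['tool_rot'])
print(s['clock'],np.round(p,1),np.round(np.degrees(s['tool_rot']),2),'F',np.round(s['force'],1),round(s['width'],1))
rt=R.from_euler('xyz',[-np.pi/2,0,np.radians(yaw)]);rv=(r.inv()*rt).as_rotvec()
for i in range(n):
    a=r*R.from_rotvec(rv*i/n); d=a.inv().apply((np.array([x,y,z])-p)/n)/10
    print(np.round(d,2).tolist(),np.round(np.degrees(rv/n),2).tolist())
E
python3 plan.py 480 300 230 94.4 10
```

```text
0.85 [162.6 629.4 231.3] [-90.    -0.    75.51] F [0.1 0.3 0.8] 85.3
[-2.39, 0.01, -3.9] [-0.0, -1.89, 0.0]
[-2.52, 0.01, -3.82] [-0.0, -1.89, 0.0]
[-2.65, 0.01, -3.73] [-0.0, -1.89, 0.0]
[-2.77, 0.01, -3.64] [-0.0, -1.89, 0.0]
[-2.89, 0.01, -3.55] [-0.0, -1.89, 0.0]
[-3.0, 0.01, -3.45] [-0.0, -1.89, 0.0]
[-3.11, 0.01, -3.35] [-0.0, -1.89, 0.0]
[-3.22, 0.01, -3.25] [-0.0, -1.89, 0.0]
[-3.33, 0.01, -3.14] [-0.0, -1.89, 0.0]
[-3.43, 0.01, -3.03] [-0.0, -1.89, 0.0]
```

>>> play_rows([
  [1,[-2.4,0,-3.9],[0,-1.9,0]],
  [1,[-2.5,0,-3.8],[0,-1.9,0]],
  [1,[-2.65,0,-3.7],[0,-1.9,0]],
  [1,[-2.8,0,-3.6],[0,-1.9,0]],
  [1,[-2.9,0,-3.5],[0,-1.9,0]],
  [1,[-3,0,-3.4],[0,-1.9,0]],
  [1,[-3.1,0,-3.3],[0,-1.9,0]],
  [1,[-3.2,0,-3.2],[0,-1.9,0]],
])

```text
clock: 1.65
eef_pos: [415.0, 365.0, 231.6]
tool_rot: [-1.571, -0.0, 1.585]
force: [0.5, -0.1, 0.5]
width: 85.5
```

```bash
python3 plan.py 450 -40 180 94.4 8;
```

```text
1.65 [415.  365.  231.6] [-9.002e+01 -2.000e-02  9.079e+01] F [ 0.5 -0.1  0.5] 85.5
[-5.07, 0.64, -0.37] [0.0, -0.45, 0.0]
[-5.07, 0.64, -0.33] [0.0, -0.45, 0.0]
[-5.07, 0.64, -0.29] [0.0, -0.45, 0.0]
[-5.08, 0.64, -0.25] [0.0, -0.45, 0.0]
[-5.08, 0.64, -0.21] [0.0, -0.45, 0.0]
[-5.08, 0.64, -0.17] [0.0, -0.45, 0.0]
[-5.08, 0.64, -0.13] [0.0, -0.45, 0.0]
[-5.08, 0.64, -0.09] [0.0, -0.45, 0.0]
```

>>> play_rows([
  [1,[-4.8,0.6,-0.4],[0,-0.5,0]],
  [1,[-4.8,0.6,-0.4],[0,-0.4,0]],
  [1,[-4.8,0.6,-0.3],[0,-0.5,0]],
  [1,[-4.8,0.6,-0.3],[0,-0.4,0]],
  [1,[-4.8,0.6,-0.2],[0,-0.5,0]],
  [1,[-4.8,0.6,-0.2],[0,-0.4,0]],
  [1,[-4.8,0.6,-0.1],[0,-0.5,0]],
  [1,[-4.8,0.6,-0.1],[0,-0.4,0]],
])

```text
clock: 2.45
eef_pos: [449.5, -18.4, 183.4]
tool_rot: [-1.572, 0.0, 1.647]
force: [1.4, 0.8, 0.0]
width: 85.4
```

```bash
cat > w.py <<'E'
from h import *
import sys
p=pic('wrist');save(p,sys.argv[1])
s=ctrl.read_state();print(s['clock'],np.round(s['eef_pos'],1),np.round(np.degrees(s['tool_rot']),2))
import pickle;pickle.dump(p,open('w.pkl','wb'))
for t,z in [('slat_mid',9),('jig_home',27)]:
    for m in ctrl.mark_of(p,t):
        u,v=m['centre'][0]*640,m['centre'][1]*400
        print(t,round(m['conf'],2),round(u),round(v),np.round(onz(p,u,v,z),1))
E
python3 w.py w1.png
```

```text
2.5 [449.3 -28.5 182.7] [-89.97   0.34  93.64]
slat_mid 0.77 281 204 [473.5 -50.1   9. ]
slat_mid 0.75 595 88 [273.6 364.6   9. ]
jig_home 0.73 455 292 [564.7 166.3  27. ]
```

View pics/w1.png

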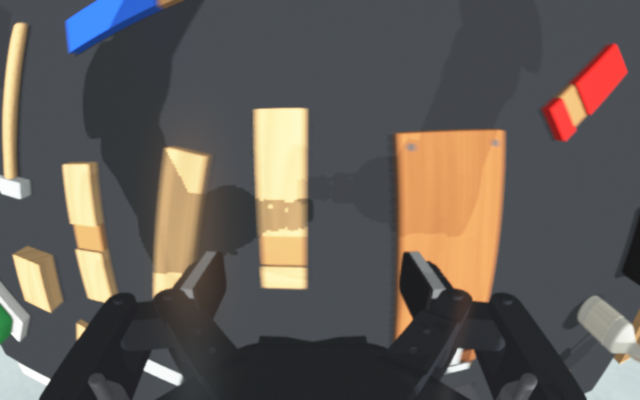

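The wanted slat is at about (281,200) with its groove towards the bottom, and the jig is on the right (450,250). The arm was still settling, so I'll take one more picture and fit the corners.

```bash
python3 w.py w2.png; python3 - <<'E'
import cv2
q=cv2.imread('pics/w2.png'); cv2.imwrite('pics/w2z.png',cv2.resize(q[95:305,235:515],(800,600),interpolation=cv2.INTER_CUBIC))
E
```

```text
2.65 [449.4 -17.9 183.3] [-90.     0.    94.09]
slat_mid 0.76 284 205 [473.8 -48.6   9. ]
slat_mid 0.72 135 2 [ 243.  -238.5    9. ]
slat_mid 0.64 593 86 [275.2 358.7   9. ]
jig_home 0.97 455 291 [564.  162.7  27. ]
```

View pics/w2z.png

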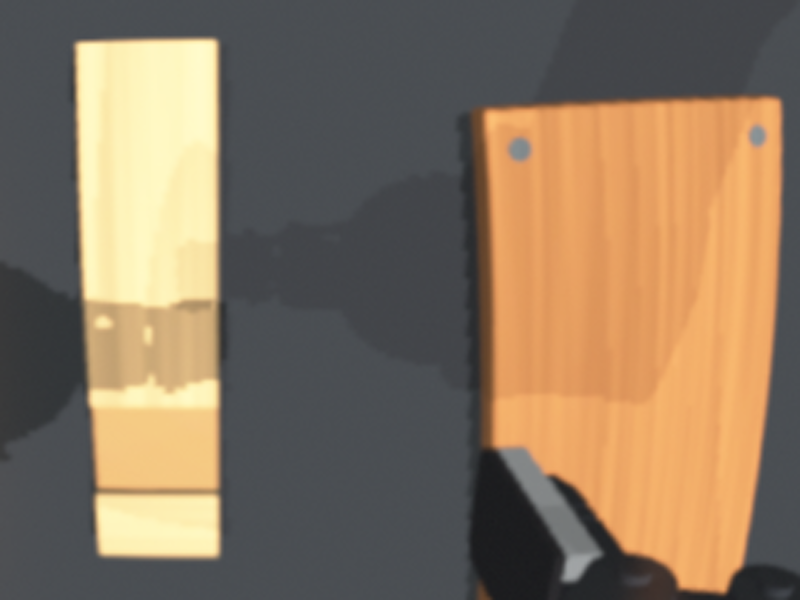

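```bash
cat > d.py <<'E'
from h import *
import pickle
from scipy.optimize import least_squares
p=pickle.load(open('w.pkl','rb'))
g=lambda x,y:onz(p,235+x/2.857-.2,95+y/2.857-.2,18)[:2]
C=np.array([g(*c) for c in [(76,43),(218,39),(220,556),(98,556)]]);print(np.round(C,1))
m=C.mean(0);v=(C[2]+C[3]-C[0]-C[1])/2;print('slat',m.round(1),np.degrees(np.arctan2(v[1],v[0])).round(2),np.linalg.norm(v),np.linalg.norm(C[1]-C[0]),np.linalg.norm(C[2]-C[3]))
a,b=g(484,110),g(781,97);w=b-a;print('jig',a.round(1),b.round(1),np.linalg.norm(w),'yaw',np.degrees(np.arctan2(-w[0],w[1])).round(2))
for q in [(776,330),(745,590),(488,300),(491,440)]: print(g(*q).round(1))
e1=g(745,590)-b;yw=np.arctan2(e1[1],e1[0]);print('edge yaw',np.degrees(yw))
t=np.radians(10);h=(a+b)/2+190*np.array([np.cos(t),np.sin(t)]);print('home',h.round(1), 'rel',(h-m).round(1))
E
python3 d.py
```

```text
[[374.9 -75.6]
 [371.1 -26.7]
 [570.8 -12.6]
 [574.9 -62.2]]
slat [472.9 -44.3] 3.92 200.3075197417312 49.0420147091762 49.75952982021647
jig [387.3  69. ] [364.7 196.3] 129.28218515181845 yaw 10.04
[460.4 214.5]
[590.  240.9]
[456.8  79.6]
[513.3  90.4]
edge yaw 11.202843745290858
home [563.1 165.7] rel [ 90.2 209.9]
```

```bash
python3 plan.py 444 -47 30 94.2 8
```

```text
2.75 [449.6 -15.4 183.5] [-9.003e+01 -4.000e-02  9.440e+01] F [0.  0.9 0.2] 85.1
[-0.39, 1.92, 0.1] [0.0, 0.02, 0.01]
[-0.39, 1.92, 0.1] [0.0, 0.02, 0.01]
[-0.39, 1.92, 0.1] [0.0, 0.02, 0.01]
[-0.39, 1.92, 0.1] [0.0, 0.02, 0.01]
[-0.39, 1.92, 0.1] [0.0, 0.02, 0.01]
[-0.39, 1.92, 0.1] [0.0, 0.02, 0.01]
[-0.39, 1.92, 0.1] [0.0, 0.02, 0.01]
[-0.39, 1.92, 0.1] [0.0, 0.02, 0.01]
```

>>> play_rows([
  [1,[-0.6,1.5,0.1],[0,0,0]],
  [1,[-0.6,1.5,0.1],[0,0,0]],
  [1,[-0.6,1.5,0.1],[0,0,0]],
  [1,[-0.6,1.5,0.1],[0,0,0]],
  [1,[-0.4,1.5,0.1],[0,0,0]],
  [1,[-0.3,1.5,0.1],[0,0,0]],
  [1,[0,1.5,0.1],[0,0,0]],
  [1,[0,1.5,0.1],[0,0,0]],
])

```text
clock: 3.55
eef_pos: [444.3, -45.9, 62.9]
tool_rot: [-1.572, -0.001, 1.65]
force: [0.0, -0.3, 0.1]
width: 85.9
```

```bash
python3 plan.py 444 -47 30 94.2 1;python3 plan.py 444 -47 30 94.2 1; python3 w.py w3.png;python3 plan.py 444 -47 30 94.2 1
```

```text
3.55 [444.3 -45.9  62.9] [-9.005e+01 -4.000e-02  9.453e+01] F [ 0.  -0.3  0.1] 85.9
[-0.11, 3.29, 0.04] [0.05, 0.33, 0.04]
3.55 [444.3 -45.9  62.9] [-9.005e+01 -4.000e-02  9.453e+01] F [ 0.  -0.3  0.1] 85.9
[-0.11, 3.29, 0.04] [0.05, 0.33, 0.04]
3.6 [442.9 -45.8  61.2] [-8.985e+01 -7.000e-02  9.454e+01]
slat_mid 0.86 307 261 [472.8 -46.8   9. ]
3.7 [443.4 -46.3  62.9] [-8.992e+01 -5.000e-02  9.450e+01] F [ 0.3 -0.1  0.4] 85.1
[-0.08, 3.29, -0.05] [-0.08, 0.3, 0.05]
```

View pics/w3.png

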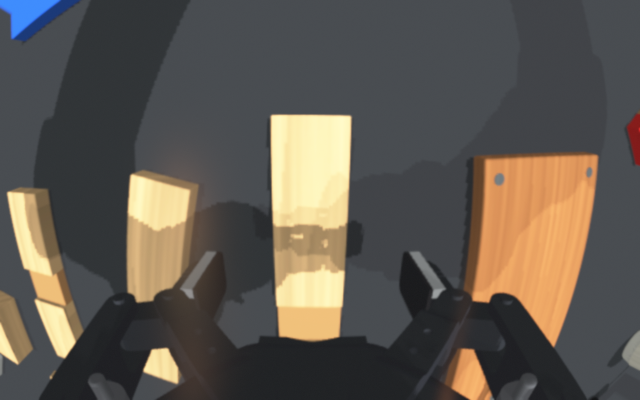

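The slat runs down column ~312, midway between the fingers (200 and 425), so I'll descend and grip it.

>>> play_rows([
  [1,[0,1.2,0],[0,0.1,0]],
  [1,[0,1.2,0],[0,0.1,0]],
  [1,[0,1.2,0],[0,0.1,0]],
  [1,[0,1.0,0],[0,0,0]],
  [1,[0,0.8,0],[0,0,0]],
  [1,[0,0.5,0],[0,0,0]],
  [1,[0,0,0],[0,0,0]],
  [1,[0,0,0],[0,0,0]],
])

```text
clock: 4.5
eef_pos: [444.1, -48.1, 8.4]
tool_rot: [-1.569, 0.001, 1.642]
force: [-0.2, -0.1, -0.5]
width: 85.5
```

>>> play_rows([
  [0.1,[0,0,0],[0,0,0]],
  [0.1,[0,0,0],[0,0,0]],
  [0.1,[0,0,0],[0,0,0]],
  [0.1,[0,0,0],[0,0,0]],
  [0.1,[0,0,0],[0,0,0]],
  [0.1,[0,0,0],[0,0,0]],
  [0.1,[0,0,0],[0,0,0]],
  [0.1,[0,0,0],[0,0,0]],
])

```text
clock: 5.3
eef_pos: [443.6, -48.4, 8.6]
tool_rot: [-1.569, 0.001, 1.642]
force: [-0.9, -0.7, 8.9]
width: 45.8
```

```bash
python3 plan.py 444 -47 80 94.2 1
```

```text
5.3 [443.6 -48.4   8.6] [-8.988e+01  6.000e-02  9.407e+01] F [-0.9 -0.7  8.9] 45.8
[0.13, -7.14, -0.03] [-0.12, -0.13, -0.06]
```

Grip is too shallow (TCP at 8.5 mm), so I'll reopen, go deeper and regrip.

>>> play_rows([
  [0.85,[0,0,0],[0,0,0]],
  [0.85,[0,0,0],[0,0,0]],
  [0.85,[0,0,0],[0,0,0]],
  [0.85,[0,0.2,0],[0,0,0]],
  [0.85,[0,0.2,0],[0,0,0]],
  [0.85,[0,0.1,0],[0,0,0]],
  [0.85,[0,0,0],[0,0,0]],
  [0.85,[0,0,0],[0,0,0]],
])

```text
clock: 6.1
eef_pos: [443.2, -48.5, 2.6]
tool_rot: [-1.567, 0.001, 1.641]
force: [-0.1, -0.6, -0.8]
width: 72.8
```

```bash
python3 w.py w4.png;python3 plan.py 444 -47 3 94.2 1
```

```text
6.15 [443.3 -48.5   2.7] [-8.981e+01  4.000e-02  9.405e+01]
slat_mid 0.87 311 313 [472.3 -46.5   9. ]
6.25 [443.3 -48.5   2.8] [-8.982e+01  4.000e-02  9.405e+01] F [-0.2  0.2  0.4] 72.3
[0.15, -0.02, -0.08] [-0.18, -0.15, -0.04]
```

View pics/w4.png

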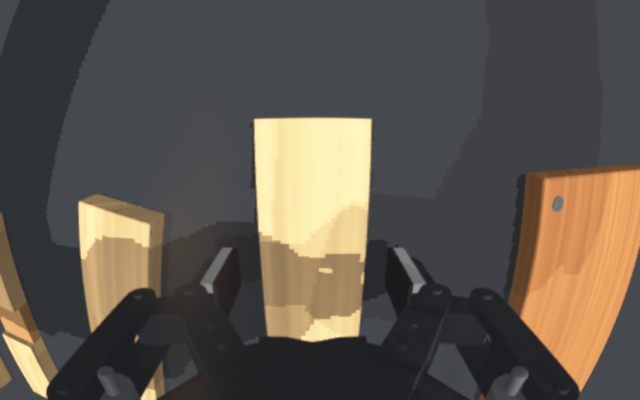

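The fingers stand clear on both sides of the slat, so I'll close here.

>>> play_rows([
  [0.1,[0,0,0],[0,0,0]],
  [0.1,[0,0,0],[0,0,0]],
  [0.1,[0,0,0],[0,0,0]],
  [0.1,[0,0,0],[0,0,0]],
  [0.1,[0,0,0],[0,0,0]],
  [0.1,[0,0,0],[0,0,0]],
  [0.1,[0,-0.2,0],[0,0,0]],
  [0.1,[0,-0.4,0],[0,0,0]],
])

```text
clock: 7.05
eef_pos: [443.1, -48.5, 8.8]
tool_rot: [-1.567, 0.001, 1.642]
force: [-0.3, -1.6, -0.7]
width: 46.3
```

```bash
python3 plan.py 444 -47 80 94.2 1
```

```text
7.05 [443.1 -48.5   8.8] [-8.978e+01  4.000e-02  9.407e+01] F [-0.3 -1.6 -0.7] 46.3
[0.14, -7.12, -0.07] [-0.22, -0.13, -0.04]
```

```bash
python3 plan.py 436 142 60 100.1 8
```

```text
7.05 [443.1 -48.5   8.8] [-8.978e+01  4.000e-02  9.407e+01] F [-0.3 -1.6 -0.7] 46.3
[2.38, -0.64, -0.08] [-0.03, -0.75, -0.0]
[2.38, -0.64, -0.11] [-0.03, -0.75, -0.0]
[2.38, -0.64, -0.14] [-0.03, -0.75, -0.0]
[2.38, -0.64, -0.17] [-0.03, -0.75, -0.0]
[2.37, -0.64, -0.2] [-0.03, -0.75, -0.0]
[2.37, -0.64, -0.24] [-0.03, -0.75, -0.0]
[2.37, -0.64, -0.27] [-0.03, -0.75, -0.0]
[2.36, -0.64, -0.3] [-0.03, -0.75, -0.0]
```

>>> play_rows([
  [0.1,[0,-1.5,0],[-0.2,0,0]],
  [0.1,[0,-2.0,0],[0,0,0]],
  [0.1,[1.0,-1.5,0],[0,-0.5,0]],
  [0.1,[2.0,0,-0.2],[0,-1,0]],
  [0.1,[2.5,0,-0.2],[0,-1,0]],
  [0.1,[2.5,0,-0.2],[0,-1,0]],
  [0.1,[2.5,0,-0.2],[0,-1,0]],
  [0.1,[2.5,0,-0.2],[0,-1,0]],
])

```text
clock: 7.85
eef_pos: [438.6, 82.7, 58.9]
tool_rot: [-1.571, 0.001, 1.738]
force: [0.5, -0.6, -0.6]
width: 46.3
```

```bash
python3 plan.py 436 142 40 100.1 4
```

```text
7.85 [438.6  82.7  58.9] [-9.001e+01  4.000e-02  9.957e+01] F [ 0.5 -0.6 -0.6] 46.3
[1.47, 0.47, -0.18] [0.0, -0.13, -0.01]
[1.47, 0.47, -0.19] [0.0, -0.13, -0.01]
[1.47, 0.47, -0.19] [0.0, -0.13, -0.01]
[1.47, 0.47, -0.19] [0.0, -0.13, -0.01]
```

>>> play_rows([
  [0.1,[1.5,0,-0.2],[0,-0.2,0]],
  [0.1,[1.5,0,-0.2],[0,-0.2,0]],
  [0.1,[1.5,0.5,-0.2],[0,0,0]],
  [0.1,[1.0,0.5,-0.1],[0,0,0]],
  [0.1,[0.3,0.5,0],[0,0,0]],
  [0.1,[0,0.4,0],[0,0,0]],
  [0.1,[0,0,0],[0,0,0]],
  [0.1,[0,0,0],[0,0,0]],
])

```text
clock: 8.65
eef_pos: [435.7, 139.3, 39.6]
tool_rot: [-1.57, 0.001, 1.744]
force: [0.5, -0.7, -0.5]
width: 46.6
```

```bash
cat > v.py <<'E'
from h import *
import sys
t=sys.argv[1]
for n in ['wrist','scene','side']:
    p=pic(n);save(p,n+t+'.png')
a=cv2.imread('pics/wrist%s.png'%t);b=cv2.imread('pics/scene%s.png'%t)[150:310,280:440];c=cv2.imread('pics/side%s.png'%t)[110:240,220:400]
o=np.vstack([np.hstack([cv2.resize(b,(400,400),interpolation=3),cv2.resize(c,(400,289),interpolation=3) if 0 else cv2.resize(c[:, :],(400,400),interpolation=3)])])
cv2.imwrite('pics/m%s.png'%t,o)
s=ctrl.read_state();print(s['clock'],np.round(s['eef_pos'],1),np.round(np.degrees(s['tool_rot']),2),np.round(s['force'],1),s['width'])
E
python3 v.py 5
```

```text
8.8 [435.9 139.6  39.8] [-9.002e+01  5.000e-02  9.990e+01] [ 0.9  0.9 -1.3] 46.1260341105005
```

View pics/wrist5.png

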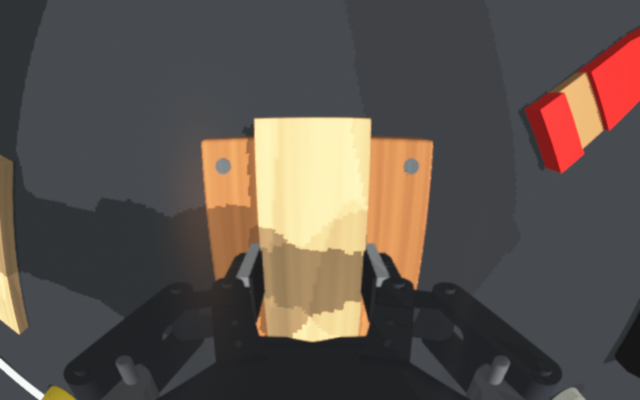

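View pics/m5.png

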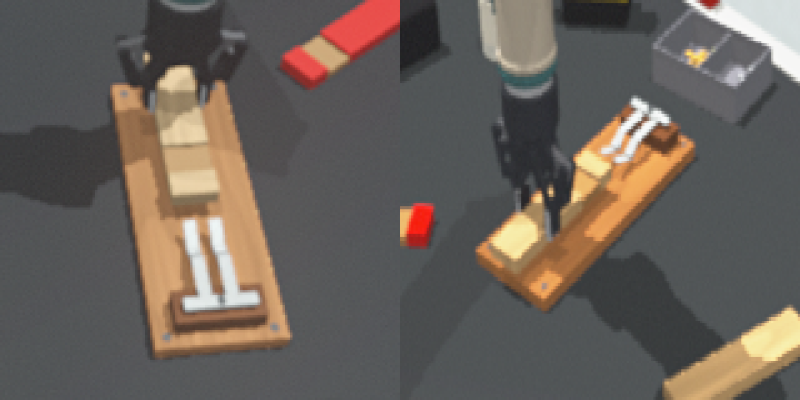

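```bash
cat > e.py <<'E'
from h import *
p=pic('wrist');s=ctrl.read_state();print(np.round(s['eef_pos'],1))
u=np.array([np.cos(np.radians(10)),np.sin(np.radians(10))]);n=np.array([-u[1],u[0]])
g=lambda x,y,z:onz(p,x,y,z)[:2]
a,b=g(202.5,140.5,18),g(432.5,140,18);print('jig edge',a,b,np.linalg.norm(b-a),'yaw',np.degrees(np.arctan2(-(b-a)[0],(b-a)[1])))
j=(a+b)/2; print('home',j+190*u)
c,d=g(255,119,55),g(370.5,119,55);print('slat rear',c,d,np.linalg.norm(d-c),'yaw',np.degrees(np.arctan2(-(d-c)[0],(d-c)[1])))
m=(c+d)/2-j; print('rear rel to jig edge along,lat',m@u,m@n,'tcp lat',(np.array(s['eef_pos'][:2])-j)@n, 'tcp ahead of rear',(np.array(s['eef_pos'][:2])-(c+d)/2)@u)
E
python3 e.py
```

```text
[435.9 139.8  39.8]
jig edge [387.76308432  70.4619864 ] [365.31425469 195.47196306] 127.00962253622997 yaw 10.18045787937233
home [563.65214258 165.96012849]
slat rear [370.81612508 104.99779836] [362.66046398 151.58296982] 47.293688882522225 yaw 9.93013117299536
rear rel to jig edge along,lat -10.463566701454605 -2.903725468727993 tcp lat -3.600884865847611 tcp ahead of rear 70.13233271875241
```

>>> play_rows([
  [0.1,[0.1,0.3,0],[0,-0.1,0]],
  [0.1,[0.2,0.4,0],[0,0,0]],
  [0.1,[0,0.4,0],[0,0,0]],
  [0.1,[0,0.3,0],[0,0,0]],
  [0.1,[0,0.2,0],[0,0,0]],
  [0.1,[0,0.2,0],[0,0,0]],
  [0.1,[0,0,0],[0,0,0]],
  [0.1,[0,0,0],[0,0,0]],
])

```text
clock: 9.65
eef_pos: [435.2, 143.1, 21.6]
tool_rot: [-1.571, 0.001, 1.746]
force: [0.4, -0.8, -0.2]
width: 46.4
```

>>> play_rows([
  [0.1,[0,0.1,0],[0,0,0]],
  [0.1,[0,0,0],[0,0,0]],
  [0.1,[0,0,0],[0,0,0]],
  [0.1,[0,0,0],[0,0,0]],
  [0.1,[0,0,0],[0,0,0]],
  [0.1,[0,0,0],[0,0,0]],
  [0.1,[0,0,0],[0,0,0]],
  [0.1,[0,0,0],[0,0,0]],
])

```text
clock: 10.45
eef_pos: [435.3, 143.1, 21.2]
tool_rot: [-1.572, 0.001, 1.746]
force: [-1.9, -0.5, 6.7]
width: 46.6
```

>>> play_rows([
  [0.1,[0,0,-0.5],[0,0,0]],
  [0.1,[0,0,-0.8],[0,0,0]],
  [0.1,[0,0,-0.8],[0,0,0]],
  [0.1,[0,0,-0.8],[0,0,0]],
  [0.1,[0,0,-0.8],[0,0,0]],
  [0.1,[0,0,-0.8],[0,0,0]],
  [0.1,[0,0,-0.5],[0,0,0]],
  [0.1,[0,0,0],[0,0,0]],
])

```text
clock: 11.25
eef_pos: [475.4, 149.8, 21.2]
tool_rot: [-1.557, 0.005, 1.748]
force: [-21.1, -3.6, 27.1]
width: 46.2
```

```bash
python3 v.py 6
```

```text
11.4 [475.4 149.7  21.2] [-89.22   0.28 100.14] [-21.6  -2.9  27.2] 46.53105741669592
```

View pics/m6.png

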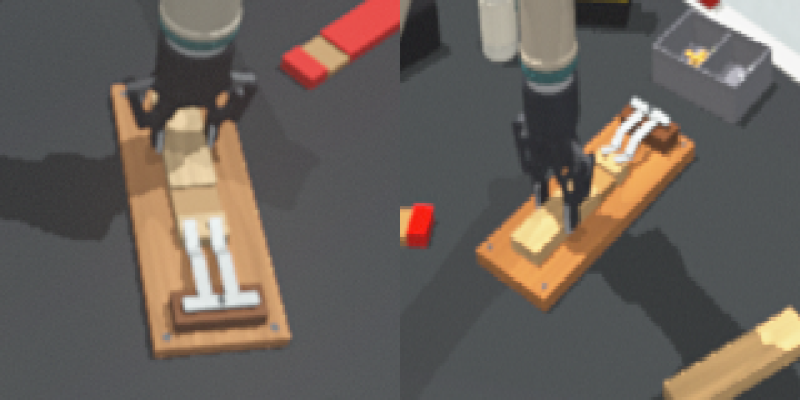

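>>> play_rows([
  [0.1,[0,-0.1,0],[0,0,0]],
  [0.1,[0,-0.05,-0.3],[0,0,0]],
  [0.1,[0,0,-0.5],[0,0,0]],
  [0.1,[0,0,-0.5],[0,0,0]],
  [0.1,[0,0,0],[0,0,0]],
  [0.1,[0,0,0],[0,0,0]],
  [0.1,[0,0,0],[0,0,0]],
  [0.1,[0,0,0],[0,0,0]],
])

```text
clock: 12.2
eef_pos: [487.7, 151.2, 21.3]
tool_rot: [-1.555, 0.006, 1.748]
force: [-19.9, -3.5, 12.8]
width: 46.6
```

```bash
python3 v.py 7
```

```text
12.35 [487.7 151.1  21.3] [-89.08   0.33 100.13] [-18.6  -3.1  12.5] 46.514746449143566
```

View pics/m7.png

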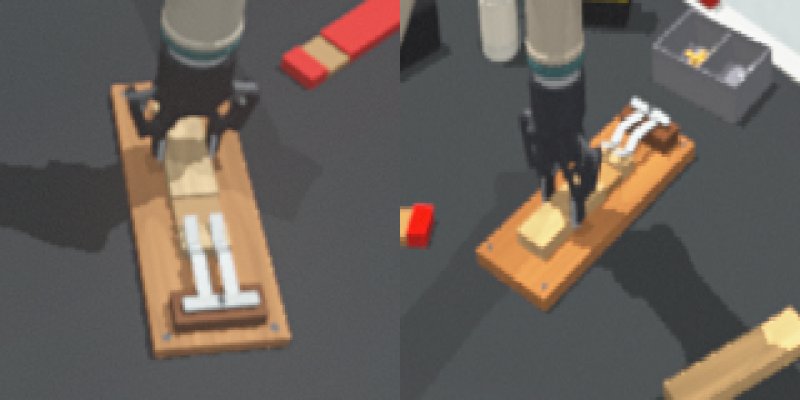

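View pics/wrist7.png

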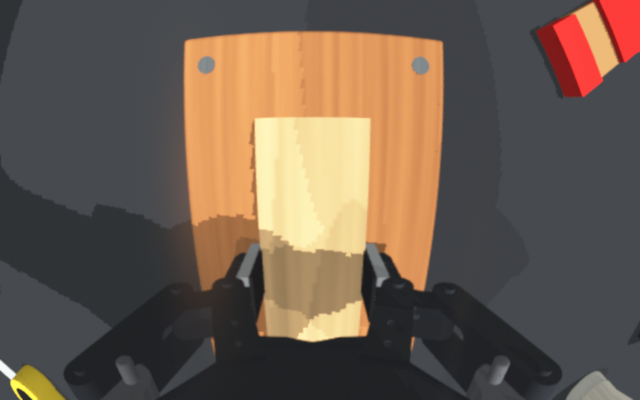

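The slat hasn't slipped: its rear edge is still at row 118, centred at 312 against the screws' midpoint of 313. The clips are riding up, so I'll keep pushing.

>>> play_rows([
  [0.1,[0,0,-0.5],[0,0,0]],
  [0.1,[0,0,-0.5],[0,0,0]],
  [0.1,[0,0,-0.5],[0,0,0]],
  [0.1,[0,0,-0.5],[0,0,0]],
  [0.1,[0,0,-0.5],[0,0,0]],
  [0.1,[0,0,-0.3],[0,0,0]],
  [0.1,[0,0,0],[0,0,0]],
  [0.1,[0,0,0],[0,0,0]],
])

```text
clock: 13.15
eef_pos: [523.8, 158.3, 21.7]
tool_rot: [-1.569, 0.001, 1.746]
force: [-3.2, -0.8, -3.0]
width: 46.2
```

```bash
python3 v.py 8; python3 plan.py 534 160 21.2 100.1 1
```

```text
13.3 [524.  158.4  21.8] [-8.9910e+01  8.0000e-02  1.0004e+02] [-2.9 -0.2 -2. ] 46.4624100009723
13.3 [524.  158.4  21.8] [-8.9910e+01  8.0000e-02  1.0004e+02] F [-2.9 -0.2 -2. ] 46.5
[-0.02, 0.06, -1.01] [-0.09, -0.06, -0.08]
```

View pics/m8.png

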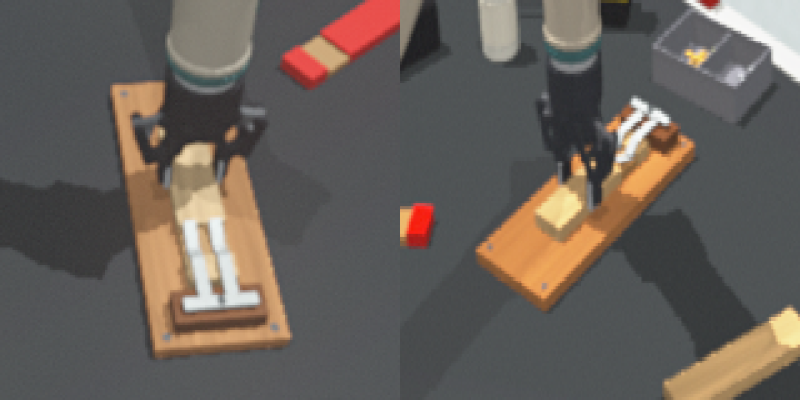

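>>> play_rows([
  [0.1,[0,0,-0.3],[0,0,0]],
  [0.1,[0,0,-0.3],[0,0,0]],
  [0.1,[0,0,-0.3],[0,0,0]],
  [0.1,[0,0,-0.2],[0,0,0]],
  [0.1,[0,0,0],[0,0,0]],
  [0.1,[0,0,0],[0,0,0]],
  [0.1,[0,0,0],[0,0,0]],
  [0.1,[0,0,0],[0,0,0]],
])

```text
clock: 14.1
eef_pos: [533.9, 160.7, 21.7]
tool_rot: [-1.567, 0.001, 1.746]
force: [-7.1, -0.5, -2.4]
width: 46.4
```

```bash
python3 v.py 9
```

```text
14.25 [533.9 160.6  21.7] [-8.9810e+01  6.0000e-02  1.0005e+02] [-7.2 -1.3 -1.4] 46.63967329856544
```

View pics/m9.png

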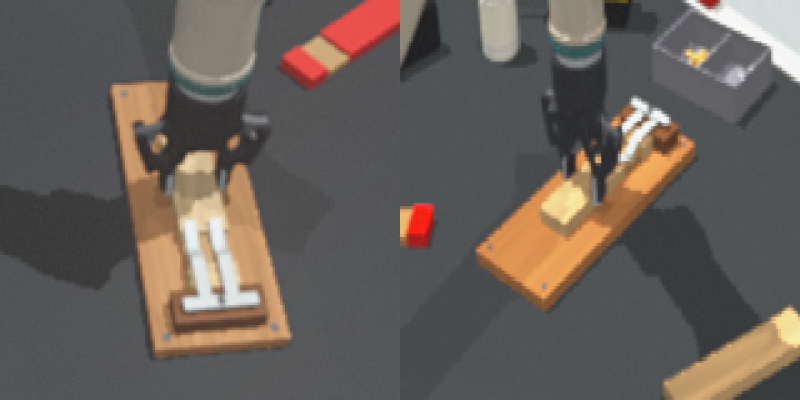

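>>> play_rows([
  [0.1,[0,0,-0.2],[0,0,0]],
  [0.1,[0,0,-0.2],[0,0,0]],
  [0.1,[0,0,0],[0,0,0]],
  [0.1,[0,0,0],[0,0,0]],
  [0.1,[0,0,0],[0,0,0]],
  [0.1,[0,0,0],[0,0,0]],
  [0.1,[0,0,0],[0,0,0]],
  [0.1,[0,0,0],[0,0,0]],
])

```text
clock: 15.05
eef_pos: [533.8, 160.6, 21.3]
tool_rot: [-1.561, 0.003, 1.747]
force: [-15.1, -2.4, 3.4]
width: 46.4
```

>>> play_rows([
  [0.1,[0,0,-0.2],[0,0,0]],
  [0.1,[0,0,-0.2],[0,0,0]],
  [0.1,[0,0,0],[0,0,0]],
  [0.1,[0,0,0],[0,0,0]],
  [0.1,[0,0,0],[0,0,0]],
  [0.1,[0,0,0],[0,0,0]],
  [0.1,[0,0,0],[0,0,0]],
  [0.1,[0,0,0],[0,0,0]],
])

```text
clock: 15.85
eef_pos: [533.8, 160.6, 21.2]
tool_rot: [-1.554, 0.004, 1.747]
force: [-22.9, -3.7, 11.6]
width: 46.7
```

>>> play_rows([
  [0.1,[0,0,0.3],[0,0,0]],
  [0.1,[0,0,0.3],[0,0,0]],
  [0.1,[0,0,0.1],[0,0,0]],
  [0.1,[0,0,0],[0,0,0]],
  [0.1,[0,0,0],[0,0,0]],
  [0.1,[0,0,0],[0,0,0]],
  [0.1,[0,0,0],[0,0,0]],
  [0.1,[0,0,0],[0,0,0]],
])

```text
clock: 16.65
eef_pos: [533.9, 160.6, 21.5]
tool_rot: [-1.566, 0.002, 1.746]
force: [-9.6, -1.2, -1.2]
width: 46.6
```

It's home: 23 N produced no movement. I'll release and retreat.

>>> play_rows([
  [0.9,[0,0,0],[0,0,0]],
  [0.9,[0,0,0],[0,0,0]],
  [0.9,[0,0,0],[0,0,0]],
  [0.9,[0,0,0],[0,0,0]],
  [0.9,[0,-0.5,0.1],[0,0,0]],
  [0.9,[0,-1,0.2],[0,0,0]],
  [0.9,[0,-1.5,0.2],[0,0,0]],
  [0.9,[0,-2,0.2],[0,0,0]],
])

```text
clock: 17.45
eef_pos: [529.3, 159.8, 73.3]
tool_rot: [-1.57, 0.001, 1.747]
force: [0.9, -0.3, -0.1]
width: 76.8
```

>>> play_rows([
  [0.9,[0,-2.5,1],[0,0,0]],
  [0.9,[0,-3,2],[0,0,0]],
  [0.9,[0,-3,2],[0,0,0]],
  [0.9,[0,-3,2],[0,0,0]],
  [0.9,[0,-2,1],[0,0,0]],
  [0.9,[0,-1,0],[0,0,0]],
  [0.9,[0,0,0],[0,0,0]],
  [0.9,[0,0,0],[0,0,0]],
])

```text
clock: 18.25
eef_pos: [451.5, 145.8, 217.0]
tool_rot: [-1.571, 0.001, 1.746]
force: [-0.0, 0.5, 0.5]
width: 76.6
```

```bash
python3 v.py 10; python3 -c "
import cv2
q=cv2.imread('pics/wrist10.png');cv2.imwrite('pics/w10z.png',cv2.resize(q[60:400,180:480],(529,600),interpolation=2))"
```

```text
18.4 [450.8 145.8 216.1] [-8.9900e+01  3.0000e-02  1.0004e+02] [0.1 0.2 0. ] 76.72827797935543
```

View pics/m10.png

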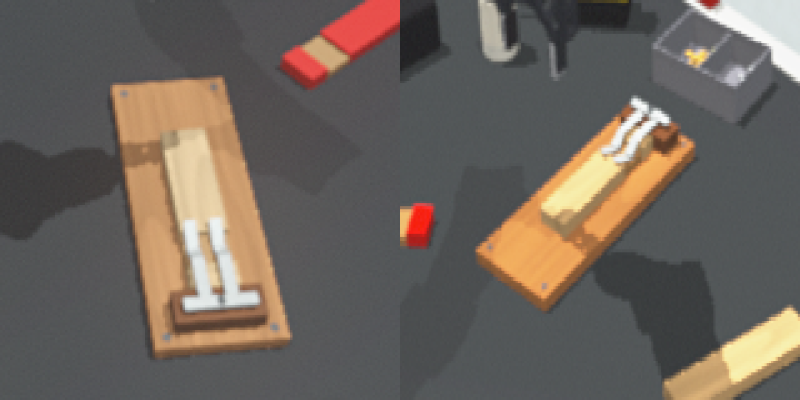

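View pics/w10z.png

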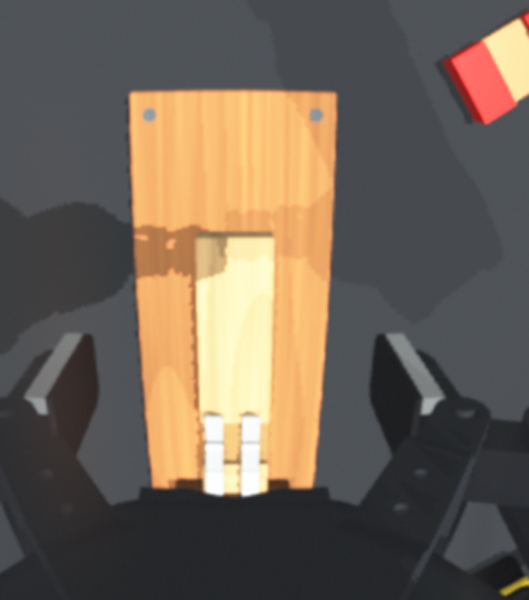

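```bash
cat > f.py <<'E'
from h import *
p=pic('wrist');g=lambda x,y,z:onz(p,180+x/1.763,60+y/1.765,z)[:2]
a,b=g(130,92,18),g(336,92,18);c,d=g(196,235,36),g(274,234,36)
n=(b-a)/np.linalg.norm(b-a);u=np.array([n[1],-n[0]]);m=(c+d)/2-(a+b)/2
print('rear from board end',m@u,'lat',m@n,'widths',np.linalg.norm(b-a),np.linalg.norm(d-c),'yaw diff',np.degrees(np.arctan2((d-c)@u,(d-c)@n)))
E
python3 f.py
python3 -c "
import cv2
q=cv2.imread('pics/scene10.png');r=cv2.imread('pics/side10.png')
import numpy as np
cv2.imwrite('pics/z10.png',np.hstack([cv2.resize(q[225:285,335:395],(400,400),interpolation=2),cv2.resize(r[135:185,290:340],(400,400),interpolation=2)]))"
```

```text
rear from board end 87.12058796657706 lat 1.2351409901817885 widths 128.0796564366155 47.57948299855905 yaw diff -0.7664661594914842
```

View pics/z10.png

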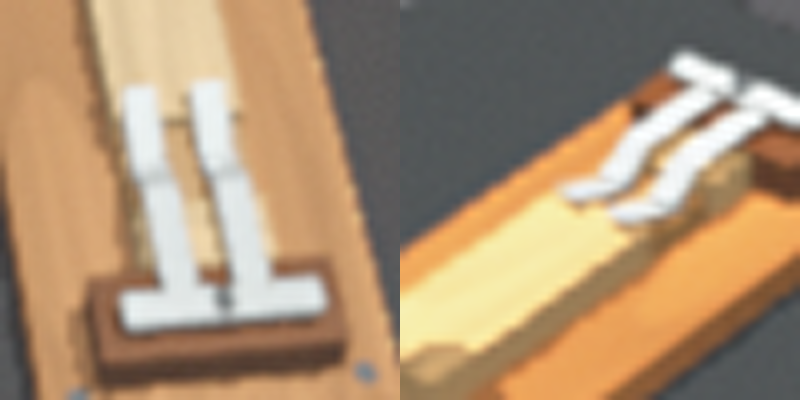

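```bash
cat > k.py <<'E'
from h import *
for t in ['7','9']:
    q=cv2.imread(f'pics/wrist{t}.png').astype(float); print(t,'rear row',[95+int(np.argmax(np.abs(np.diff(q[95:140,c,0])))) for c in (270,312,350)])
p=pic('wrist');save(p,'wrist11.png');q=p['img'].astype(float)[:,:,2]
def edge(c,r0,r1):
    d=np.abs(np.diff(cv2.GaussianBlur(q,(3,3),0)[r0:r1,c]));i=d.argmax();w=d[max(i-2,0):i+3];return r0+(np.arange(max(i-2,0),i+3)*w).sum()/w.sum()+.5
be=np.array([onz(p,c,edge(c,104,122),18)[:2] for c in range(260,366,5)])
se=np.array([onz(p,c,edge(c,182,202),36)[:2] for c in range(296,332,3)])
for c in (300,312,325): print(c,edge(c,104,122),edge(c,182,202),q[184:200,c].astype(int))
d=cv2.fitLine(be.astype(np.float32),cv2.DIST_HUBER,0,.01,.01).ravel();u=np.array([d[3-2],-d[0]]);u*=np.sign(u[0])
print('dist',((se-d[2:])@u).round(1),'u yaw',np.degrees(np.arctan2(u[1],u[0])))
E
python3 k.py
```

```text
7 rear row [117, 116, 117]
9 rear row [118, 117, 117]
300 112.76680672268907 195.57471264367817 [116 116 116 116 114 103  86  77  78  78  80  90 108 118 122 123]
312 112.72745098039215 195.58695652173913 [102 102 102 102 103 102 102 100  93  88  90 112 148 169 176 176]
325 112.843537414966 195.59077598828696 [109 110 109 109 109 109 109 107  98  91  92 115 152 173 179 180]
dist [88.3 88.3 88.3 83.5 88.7 88.3 88.3 88.3 88.3 88.3 88.3 88.2] u yaw 9.926591
```

Slat end measures 88.3 mm from the board end, or 89.6 mm once scaled by the board's known width (nominal 90). The clips lie in the groove, and the gripper is clear.

```bash
python3 -c "
from cell import ctrl
print(ctrl.finish_job(), ctrl.read_state()['clock'])"
```

```text
the job is handed in; nothing more can be done
the job is handed in; nothing more can be done
```

The slat with the groove near one end is on the jig, groove up and end at the stop, and I handed the job in after about 19 s. I gripped it by its sides, laid it on the bed 100 mm short of home, slid it under both clips, let go and backed the arm well clear.

**Last checks:**
- **Home at the stop:** pushing with about 23 N moved it no further. After release, its rear edge measures 88.3 mm from the board's open end, against 90 nominal. Correcting for the picture's scale, using the board's known width, gives about 89.6 mm.
- **Straightness:** a rough reading from the wrist picture puts it about 1 mm off centre and within 1° of the slide direction.
- **Clips:** the pushing resistance rose to about 20 N, then fell away at about the travel where the groove should reach the clips. The last pictures show both clips lying down in the groove. I did not measure the lift angle itself.

**What went wrong or disagreed:**
- My first grip was too shallow, so I reopened, went deeper and gripped again before lifting.
- The scene and side cameras differed by about 6 mm in y. It was the same for the slat and the jig, so their relative position was unaffected.
- The gripper read 46.5 mm on the 48 mm slat. I put this down to reading offset; the slat did not slip in the pads.

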